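# Rebuild the optics stack on the microscope lamp base

## Robot

A 7-joint arm with a two-finger parallel gripper is mounted at the origin on the work surface. World frame = base frame: x ahead of the robot, y to its left, z up, the work surface at z = 0. Lengths are in m, angles in rad, forces in N, time in s.
With the tool pointing down it reaches from about 0.35 to 0.9 m from the base axis. Payload 7.2 kg.
Tool frame: the origin (TCP) lies midway between the tips of the shut fingers; the grasp point (between the pads) lies 19 mm behind it; z points along the fingers, y is the line along which they close (so a half turn about z gives the same grasp; the last joint's range is limited). The gripper opens to 88 mm and grips with 3 to 60 N. Pads are 20 mm wide; open, the fingers measure 115 mm over their backs; the gripper's body (75 mm by 178 mm) begins 61 mm behind the grasp point.
Start: joints at [1.138, 0.411, -0.013, 1.596, 0.006, 1.134, -0.082], TCP at [0.223, -0.584, 0.223] pointing down, gripper open.
Joint ranges: [-2.95, 2.95], [-0.29, 1.99], [-1.47, 1.44], [0.14, 2.54], [-1.03, 4.17], [0.13, 1.85], [-2.86, 2.86]. Speed limits (rad/s): [2.39, 2.39, 3.01, 3.01, 3.14, 3.14, 3.14].

## Interface

Orientations are given as [roll, pitch, yaw] about the fixed x, y, z axes, in that order (R = Rz(yaw) Ry(pitch) Rx(roll)).
In Python, from rig import bot gives the robot as it stands.
- The arm moves only by the tool apply_moves, never from a script. Its argument "increments" is text: rows parted by semicolons, each of 4 numbers parted by spaces: the shift along the tool's x, y, z in mm, then the turn about the tool's z in rad. A call has 1 to 10 rows; each row is the pose to reach, as a shift and turn from the pose commanded when the call began, along the tool's axes at that moment; what a row does not reach only later rows make up. A row lasts 1/12 s, in which the tool goes at most 41.7 mm and 7.16 degrees, less where a joint would pass 70% of its speed; a pose out of reach is approached as far as the arm can. A call with a gripper value outside its range is refused whole. "gripper" is the finger opening in mm, from 0 to 87.8, set as the call begins (left out, the last holds). The fingers move at their own pace and stop on an object; "squeeze" is the grip in N (left out, the last holds). Time passes only in rows, so rows that repeat a pose let the fingers close. It gives the time, the measured TCP pose, the force, the opening and the grip force at its end, in the units of the state.
- bot.observe(): the state, without advancing time (a new reading comes with each control period).
- bot.capture(name): name is "side" or "top" or "wrist"; returns (picture, depth): 400x640x3 uint8, blue, green, red; 400x640 float32, m along the optical axis (not along the pixel's ray), 0 where there is no reading.
- bot.calibration(name): a dict with "vfov" (degrees; the focal length in pixels is half the picture's height over the tangent of half this angle, whatever the lens; pixels are square), "cx", "cy" (the principal point, pixels), "position" and "orientation" of the camera in the world; the wrist camera has in their place "tool_from_camera" (4x4, takes a point from camera to tool coordinates, whose origin is the TCP and whose axes are the flange's). Camera axes: x right, y up, looking along -z (the intrinsics and any distortion apply to the point x, -y, -z); pixel columns grow to the right and rows downward; lengths in m; the calibration is good to about 2 mm. The wrist camera is an equidistant fisheye: a pixel r from the principal point sees the ray r / f radians off the axis. A picture is of the moment at which its call begins: read the wrist's pose just before it. calibration takes no time and is no camera call.
- bot.job_done(): hands the job in; it is judged then, once.
The state is a dict: "clock": time; "joints": joint angles; "qvel": joint speeds; "tau": joint torques, N m; "tool_pos": TCP position; "ee_rot": TCP orientation; "contact_force": force on the tool from outside, world axes, zero at the start; "ft_torque": the same for the moment, N m; "width": opening from 0.0 (shut) to 1.0 (fully open); "gripper_force": force on a finger pad.
Only numpy, scipy, OpenCV 4.12 (cv2) and the standard library are available. Lean on these libraries where they do the work, as an engineer would, in place of code of your own. Each camera call takes 0.05 s, during which the arm holds its last target. There are 200 camera calls.

## Task

Get the microscope's lamp base ready: take the yellow dust cap off its light port and lay it, knob up, in the blue dish. On the port, build the stack from the bottom up in this order: the white diffuser in the port, the blue filter nested in the diffuser, the black lens nested in the blue filter, each fully seated and let go before the next. The blue filter is clamped in the steel holder, so swing its hold-down bar up out of the way before sliding the filter out; keep the optics upright throughout and leave the amber filter where it is.

Things in the scene. Friction and masses are not known exactly. Their poses are not given: they have to be found in the camera images.
- light_base: Lamp base, fixed: white box 130 x 130 mm, 38 mm high, with a black round collar (80 mm outer diameter, rim 50 mm above the table) on top. The port is the recess in the collar: 68 mm diameter, 6 mm deep, floor 44 mm above the table; the dust cap starts in it. Origin: centre of the underside, on the port's axis; z up.
- cap_dish: Shallow round blue ceramic dish, fixed: 92 mm outer and 84 mm inner diameter, rim 10 mm high, inner floor 5 mm above the table. Origin: centre of the underside; z up.
- filter_block: Fixed steel holder, plate 130 (x -55 to +75) x 76 x 10 mm, open to -x (towards robot). Blue filter stands on it over the origin, between 5 mm high guides at y +-26 to 33. A rear lip (from x +19, z 16.5 to 22.5) overhangs the filter's flange: draw the filter 20 mm to -x before lifting. Bar hinge: x +62, z 43, axis y. Origin: on the underside; z up.
- bar (a joint): Angle of the hold-down bar (14 mm wide, 6 mm thick): 0 is down over the filter; it grows as the free end swings up and back, 1.57 straight up, 1.95 its stop. A light friction hinge keeps it where it is left. While down, a small finger on it, 83 to 88 mm from the hinge, blocks the filter from sliding out.
- bar_grip (a point): Centre of the red grip block at the free end of the hold-down bar, 107 mm from the hinge axis: block 22 mm along the bar, 14 mm wide (along the holder's y), 18 mm high; 43 mm above the table when the bar is down. Pinch it across its 14 mm width. Its axes turn with the bar.
- dust_cap: Yellow dust cap: disc 62 mm diameter, 10 mm thick, with a round grip knob 24 mm diameter standing 20 mm above it (30 mm high in all). Origin: centre of the underside; z up.
- diffuser: White diffuser, a cylinder 62 mm diameter, 28 mm high, lowest edge bevelled 2.5 mm, about 110 g; round recess in its top 52 mm inner diameter, 6 mm deep (floor 22 mm above its underside). Origin: centre of the underside; z up.
- blue_filter: Filter with blue glass and a blue band: foot flange 46 mm diameter, 5 mm thick, bevelled 2.5 mm below, above it an aluminium barrel 36 mm diameter, to 28 mm total height, about 70 g; round recess in its top 28 mm inner diameter, 7 mm deep (floor 21 mm above its underside). Origin: centre of the underside; z up. Starts in the holder under the bar.
- lens: Small black lens with a brass band: foot 23 mm diameter for the lowest 9 mm (bevelled 2 mm at the bottom), then a barrel 30 mm diameter to 30 mm height, about 60 g. When seated, its foot stands on the floor of the filter's recess. Origin: centre of the underside; z up.
- amber_filter: Spare filter, same shape as the blue one but with amber glass and an amber band; not wanted, stays where it stands. Origin: centre of the underside; z up.
Things that resemble listed ones, but are neither listed nor needed, are in the scene too. What is shaped like the blue_filter but green is not meant.

How it is judged:
On the way, in this order (a step that is already met when the one before it is completed fails the run):
1. the white diffuser is seated in the port and let go (horizontal distance between diffuser and light_base below 0.006 m and z of diffuser in the frame of light_base between 0.041 and 0.047 m and angle between diffuser's own z axis and vertical below 0.1 rad and contact force between the fingers and diffuser below 0.05 N), for 0.2 s.
2. the blue filter is seated in the diffuser and let go (horizontal distance between diffuser and light_base below 0.006 m and z of diffuser in the frame of light_base between 0.041 and 0.047 m and angle between each of diffuser, blue_filter's own z axis and vertical below 0.1 rad and horizontal distance between blue_filter and diffuser below 0.006 m and z of blue_filter in the frame of diffuser between 0.019 and 0.025 m and contact force between the fingers and blue_filter below 0.05 N), for 0.2 s.
3. the black lens is seated in the blue filter and let go (horizontal distance between diffuser and light_base below 0.006 m and z of diffuser in the frame of light_base between 0.041 and 0.047 m and angle between each of diffuser, blue_filter, lens's own z axis and vertical below 0.1 rad and horizontal distance between blue_filter and diffuser below 0.006 m and z of blue_filter in the frame of diffuser between 0.019 and 0.025 m and horizontal distance between lens and blue_filter below 0.006 m and z of lens in the frame of blue_filter between 0.018 and 0.024 m and contact force between the fingers and lens below 0.05 N), for 0.2 s.
At the end, for the whole second after the job is handed in: Diffuser in the port, blue filter in the diffuser and lens in the blue filter, each centred on the one below within 6 mm, at its seated height within 3 mm and upright within 0.1 rad; the dust cap lies knob up in the blue dish, within 14 mm of its centre; all released and at rest (all of step 3 and horizontal distance between dust_cap and cap_dish below 0.014 m and z of dust_cap in the frame of cap_dish between 0.002 and 0.008 m and angle between dust_cap's own z axis and vertical below 0.1 rad and linear speed of each of diffuser, blue_filter, lens, dust_cap below 0.02 m/s and contact force between the fingers and diffuser below 0.05 N and contact force between the fingers and blue_filter below 0.05 N and contact force between the fingers and dust_cap below 0.05 N); the robot touches nothing.
It fails at once if the amber filter is moved more than 20 mm (distance of amber_filter from where it was at the start of the episode above 0.02 m).
It fails at once if the blue filter is pulled from its holder while the bar is still down (horizontal distance between blue_filter and filter_block between 0.012 and 0.06 m and z of blue_filter in the frame of filter_block below 0.03 m and value of joint bar below 0.4 rad).
It fails at once if an optical part is tipped over (angle between any of diffuser, blue_filter, lens's own z axis and vertical above 0.8 rad).
It also fails if it takes over 125 s, if anything falls off the work surface, if the arm or the gripper's body presses on something with over 40 N, if the wrist force passes 120 N, or if a joint passes its speed limit or range.

## Working session

There is one attempt and no reset: what is moved stays moved. The work goes in short steps, Python scripts to look and compute and a tool call to move; the robot and the scene stay as the last step left them, time stands still between calls to the robot, and variables do not carry over. Pictures are saved under pics/ and viewed, at most 14 in all, crops included, and the job is handed in when it is done.

Besides the shell and the picture viewer there is one more tool, called after "Emit:" as a command line: name --argument value ..., lists and objects as JSON in quotes. apply_moves: Moves the arm, as the interface text tells. Its arguments: {"type":"object","properties":{"increments":{"type":"string"},"gripper":{"type":"number"},"squeeze":{"type":"number"}},"required":["increments"]}

```bash
ls; mkdir -p pics
cat > h.py <<'E'
import numpy as np,cv2
from scipy.spatial.transform import Rotation as R
from rig import bot
def rpy(o): return R.from_euler('xyz',o).as_matrix()
def ray(name,st=None):
    c=bot.calibration(name); f=200/np.tan(np.radians(c['vfov'])/2)
    return c,f
def cam_pose(name,st=None):
    c=bot.calibration(name)
    if name!='wrist':
        o=np.array(c['orientation']); 
        return (rpy(o) if o.size==3 else o.reshape(3,3)),np.array(c['position'])
    st=st or bot.observe(); T=np.array(c['tool_from_camera']); Rt=rpy(st['ee_rot'])
    return Rt@T[:3,:3], Rt@T[:3,3]+np.array(st['tool_pos'])
def pts(name,uv,d=None,z=None,st=None):
    c,f=ray(name); uv=np.atleast_2d(np.array(uv,float)); x=(uv[:,0]-c['cx']);y=(uv[:,1]-c['cy'])
    if name=='wrist':
        r=np.hypot(x,y)+1e-9;th=r/f; D=np.c_[x/r*np.tan(th),-y/r*np.tan(th),-np.ones(len(x))]
    else: D=np.c_[x/f,-y/f,-np.ones(len(x))]
    Rm,p=cam_pose(name,st); W=D@Rm.T
    s=(z-p[2])/W[:,2] if z is not None else np.array(d)
    return p+W*s[:,None]
E
python3 - <<'E'
from h import *
s=bot.observe(); print({k:np.round(v,3) for k,v in s.items()})
for n in ("top","side","wrist"):
    print(n,bot.calibration(n))
    p,d=bot.capture(n); cv2.imwrite(f'pics/{n}0.png',p); np.save(n+'0.npy',d)
E
```

```text
pics
{'clock': np.float64(0.0), 'joints': array([ 1.138,  0.412, -0.013,  1.597,  0.006,  1.134, -0.082]), 'qvel': array([ 0.001, -0.001,  0.001,  0.   ,  0.001,  0.002, -0.   ]), 'tau': array([-2.0000e-03, -5.8796e+01,  6.4100e-01, -2.9109e+01, -5.4000e-02,
        1.8000e-02,  0.0000e+00]), 'tool_pos': array([ 0.223, -0.583,  0.222]), 'ee_rot': array([-3.14 ,  0.   ,  0.365]), 'contact_force': array([-0.325,  0.189,  0.333]), 'ft_torque': array([ 0.009, -0.015, -0.011]), 'gripper_force': np.float64(0.0), 'width': np.float64(1.003)}
top {'vfov': 47.97000970459334, 'cx': 318.48711627261554, 'cy': 208.28349498194032, 'position': array([0.42658717, 0.01392237, 0.84581061]), 'orientation': array([ 0.12221672, -0.03331369, -1.5524789 ])}
side {'vfov': 47.713209451508945, 'cx': 318.36641516996684, 'cy': 197.17898430092959, 'position': array([0.46327635, 0.54432817, 0.68302498]), 'orientation': array([ 0.70887483, -0.01347818, -2.98474781])}
wrist {'vfov': 65.70646984690485, 'cx': 315.22813521733036, 'cy': 197.14093340854987, 'tool_from_camera': array([[ 1.25296195e-04,  9.53147065e-01,  3.02507284e-01,
         8.24034274e-02],
       [ 9.99999976e-01, -1.74499610e-04,  1.35625162e-04,
        -3.05864170e-04],
       [ 1.82058128e-04,  3.02507260e-01, -9.53147064e-01,
        -1.61372981e-01],
       [ 0.00000000e+00,  0.00000000e+00,  0.00000000e+00,
         1.00000000e+00]])}
```

View pics/top0.png

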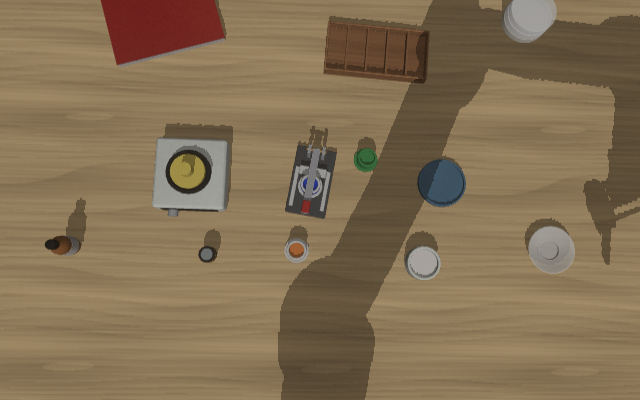

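View pics/side0.png

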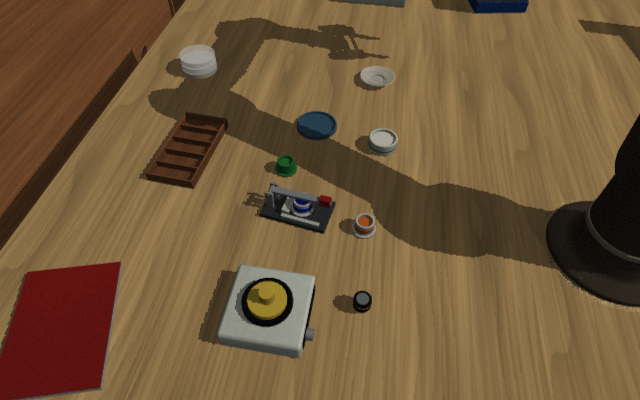

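Top view: the dust cap is at (188,170) and the dish at (441,183). Lookalikes:
- **Diffuser (423,262):** the white bowl (551,250) and the plate stack (530,15) are similar.
- **Blue filter (311,184), under the bar:** the green one (367,159) and the amber one (296,249) are similar.
- **Lens (207,254):** the bottle (60,245) is similar.

Next I'll check one close crop and measure.

Run:
```python
from h import *
p=cv2.imread('pics/top0.png'); d=np.load('top0.npy')
cv2.imwrite('pics/crop1.png',cv2.resize(p[120:290,140:470],None,fx=2.4,fy=2.4,interpolation=cv2.INTER_CUBIC))
v,u=np.mgrid[0:400,0:640]; W=pts('top',np.c_[u.ravel(),v.ravel()],d=d.ravel()).reshape(400,640,3)
np.save('W.npy',W)
ok=d>0
def fit(n,c,r,z0,z1):
    m=ok&(np.hypot(u-c[0],v-c[1])<r)&(W[...,2]>z0)&(W[...,2]<z1)
    q=W[m][:,:2].astype(np.float32); (cx,cy),rr=cv2.minEnclosingCircle(q)
    print(n,len(q),'enc',round(cx,4),round(cy,4),'D',round(2*rr,4),'mean',q.mean(0).round(4),'z',np.percentile(W[m][:,2],[5,50,95]).round(4))
fit('table',(250,320),10,-.1,.1)
fit('knob',(188,165),20,.068,.09)
fit('cap',(188,170),30,.049,.06)
fit('collar',(188,170),30,.045,.09)
fit('box',(190,175),70,.033,.043)
fit('dish',(441,183),32,.006,.02)
fit('diff',(423,262),22,.02,.04)
fit('lens',(207,254),14,.024,.04)
fit('amber',(296,249),16,.02,.04)
fit('green',(367,159),16,.02,.04)
for px in [(305,208),(316,150),(311,184),(315,163)]: print(px,W[px[1],px[0]].round(4))
m=ok&(u>280)&(u<340)&(v>135)&(v<225)&(W[...,2]>.006)&(W[...,2]<.014)
q=W[m][:,:2].astype(np.float32);print('plate',cv2.minAreaRect(q))
m=ok&(u>280)&(u<340)&(v>135)&(v<225)&(W[...,2]>.04)
q=W[m][:,:2].astype(np.float32);print('bar',cv2.minAreaRect(q), W[m][:,2].max())
```

```text
table 304 enc 0.3221 0.1094 D 0.0364 mean [0.3222 0.1093] z [-0.0019  0.0005  0.0028]
knob 160 enc 0.5863 0.2242 D 0.0245 mean [0.5861 0.2236] z [0.0702 0.0743 0.0765]
cap 1126 enc 0.5866 0.224 D 0.0799 mean [0.5856 0.2234] z [0.0496 0.0536 0.0566]
collar 1500 enc 0.5864 0.2242 D 0.08 mean [0.5852 0.2229] z [0.0471 0.0536 0.0744]
box 3411 enc 0.5861 0.224 D 0.1757 mean [0.5835 0.222 ] z [0.0355 0.0384 0.0409]
dish 731 enc 0.5846 -0.2462 D 0.0927 mean [ 0.5841 -0.2456] z [0.0061 0.0075 0.0116]
diff 884 enc 0.4318 -0.2047 D 0.0623 mean [ 0.4318 -0.2051] z [0.0209 0.0235 0.0293]
lens 232 enc 0.4403 0.1877 D 0.03 mean [0.4402 0.1872] z [0.0265 0.0307 0.0331]
amber 288 enc 0.4511 0.028 D 0.036 mean [0.4513 0.0279] z [0.0207 0.0237 0.0297]
green 288 enc 0.6253 -0.0996 D 0.0367 mean [ 0.6254 -0.0998] z [0.0206 0.0238 0.0294]
(305, 208) [0.524  0.0133 0.0571]
(316, 150) [ 0.6324 -0.0044  0.0455]
(311, 184) [0.5686 0.0034 0.0493]
(315, 163) [ 0.6075 -0.003   0.0482]
plate ((0.5809924006462097, 0.003675803542137146), (0.07603435963392258, 0.12994611263275146), 80.63744354248047)
bar ((0.5778664350509644, 0.005351675674319267), (0.03520756959915161, 0.12644091248512268), 79.18415832519531) 0.06162206203727305
```

View pics/crop1.png

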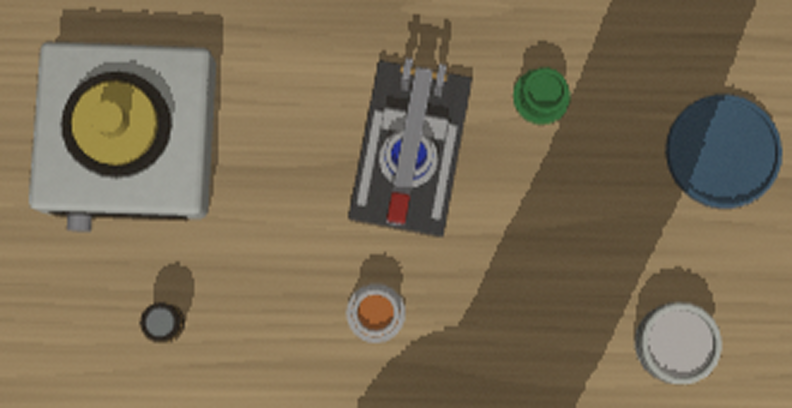

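The crop confirms the choices: in it the diffuser is at (680,342), the blue filter under the bar at (408,155), the lens at (161,322), the cap at (113,122) and the dish at (724,150). Now to move over the cap.

Emit:
apply_moves --increments "627 -624 0 -2.78;627 -624 0 -2.78;627 -624 0 -2.78;627 -624 0 -2.78;627 -624 0 -2.78;627 -624 0 -2.78;627 -624 0 -2.78;627 -624 0 -2.78;627 -624 0 -2.78;627 -624 0 -2.78" --gripper 60 --squeeze 20

```text
clock: 0.98
tool_pos: [0.3942, -0.202, 0.2227]
ee_rot: [3.142, 0.001, 1.621]
contact_force: [0.1, -0.4, -0.3]
width: 0.685
gripper_force: 0.0
```

```bash
cat > go.py <<'E'
import sys
from h import *
# args: x y z yaw -> increments in mm/rad from measured pose
s=bot.observe(); t=np.array([float(a) for a in sys.argv[1:4]])
d=rpy(s['ee_rot']).T@(t-s['tool_pos'])*1000
a=(s['ee_rot'][2]-float(sys.argv[4])+np.pi)%(2*np.pi)-np.pi
print(round(float(s['clock']),2),np.round(s['tool_pos'],4),np.round(s['ee_rot'],4),'joints',np.round(s['joints'],2),'INC',d.round(1),round(float(a),3))
E
python3 go.py .586 .224 .2 3.1416
```

```text
0.98 [ 0.3942 -0.202   0.2227] [3.1415e+00 5.0000e-04 1.6207e+00] joints [ 0.78  0.13 -0.45  1.99  0.07  1.04  0.35] INC [416.  212.8  22.5] -1.521
```

Emit:
apply_moves --increments "416 213 22 -1.521;416 213 22 -1.521;416 213 22 -1.521;416 213 22 -1.521;416 213 22 -1.521;416 213 22 -1.521;416 213 22 -1.521;416 213 22 -1.521;416 213 22 -1.521;416 213 22 -1.521"

```text
clock: 1.82
tool_pos: [0.5678, 0.1761, 0.2027]
ee_rot: [-3.141, -0.0, 2.87]
contact_force: [0.9, -0.4, -0.8]
width: 0.684
gripper_force: 0.0
```

```bash
python3 go.py .586 .224 .14 3.1416
```

```text
1.82 [0.5678 0.1761 0.2027] [-3.1412e+00 -1.0000e-04  2.8702e+00] joints [ 0.19  0.5  -0.8   1.66  0.38  1.15  0.59] INC [-4.7 51.1 62.6] -0.271
```

Emit:
apply_moves --increments "-5 51 63 -0.271;-5 51 63 -0.271;-5 51 63 -0.271;-5 51 63 -0.271;-5 51 63 -0.271;-5 51 63 -0.271"

```text
clock: 2.32
tool_pos: [0.5867, 0.2211, 0.1416]
ee_rot: [-3.141, 0.002, 3.132]
contact_force: [0.3, -0.4, 0.9]
width: 0.685
gripper_force: 0.0
```

```bash
python3 go.py .586 .224 .057 3.1416
python3 - <<'E'
from h import *
s=bot.observe(); p,d=bot.capture('wrist'); cv2.imwrite('pics/w1.png',p)
v,u=np.mgrid[0:400,0:640]; W=pts('wrist',np.c_[u.ravel(),v.ravel()],d=d.ravel(),st=s).reshape(400,640,3)
hsv=cv2.cvtColor(p,cv2.COLOR_BGR2HSV)
y=(hsv[...,0]>20)&(hsv[...,0]<35)&(hsv[...,1]>120)&(d>0)
for n,a,b in (('knob',.068,.09),('disc',.049,.06)):
    q=W[y&(W[...,2]>a)&(W[...,2]<b)]; 
    if len(q): print(n,len(q),cv2.minEnclosingCircle(q[:,:2].astype(np.float32)),np.median(q[:,2]))
E
```

```text
2.32 [0.5867 0.2211 0.1416] [-3.1413e+00  2.1000e-03  3.1324e+00] joints [ 0.11  0.63 -0.81  1.64  0.5   1.09  0.72] INC [ 0.9  2.9 84.6] -0.009
knob 692 ((0.5204434394836426, 0.327903151512146), 0.13383904099464417) 0.07323151889053423
disc 3137 ((0.5857094526290894, 0.2255789041519165), 0.033200569450855255) 0.05331130476411941
```

View pics/w1.png

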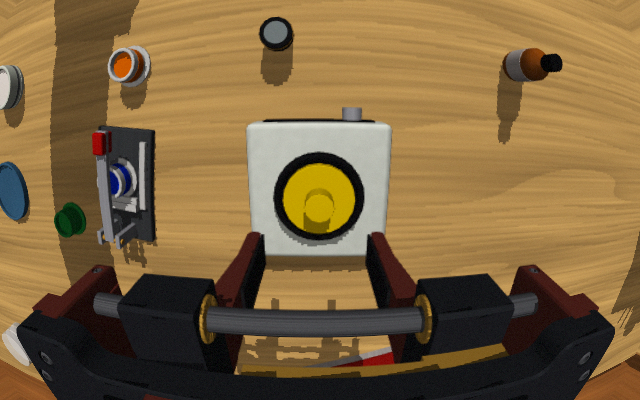

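The wrist view shows the cap at (319,195), between the fingers, and the two cameras agree to within about 1.5 mm. Descend and grasp.

Emit:
apply_moves --increments "0 3 40 -0.009;0 3 80 -0.009;0 3 84 -0.009;0 3 84 -0.009;0 3 84 -0.009"

```text
clock: 2.78
tool_pos: [0.5866, 0.2244, 0.0575]
ee_rot: [-3.141, 0.001, -3.14]
contact_force: [0.1, 0.1, -0.4]
width: 0.681
gripper_force: 0.0
```

Emit:
apply_moves --increments "0 0 0 0;0 0 0 0;0 0 0 0;0 0 0 0;0 0 0 0;0 0 0 0;0 0 0 0" --gripper 15 --squeeze 20

```text
clock: 3.37
tool_pos: [0.586, 0.2252, 0.0562]
ee_rot: [-3.141, 0.0, -3.138]
contact_force: [0.2, -1.3, 1.9]
width: 0.266
gripper_force: 20.0
```

Emit:
apply_moves --increments "0 0 -15 0;0 0 -40 0;0 0 -70 0;0 0 -70 0"

```text
clock: 3.7
tool_pos: [0.5882, 0.2274, 0.1325]
ee_rot: [3.138, 0.007, -3.138]
contact_force: [0.5, 0.3, -0.2]
width: 0.264
gripper_force: 20.0
```

```bash
python3 go.py .584 -.246 .12 3.1416
```

```text
3.7 [0.5882 0.2274 0.1325] [ 3.1381  0.0069 -3.138 ] joints [ 0.1   0.64 -0.81  1.64  0.51  1.07  0.72] INC [   6.  -473.5   10.8] 0.004
```

Emit:
apply_moves --increments "2 -470 0 0;2 -470 0 0;2 -470 0 0;2 -470 0 0;2 -470 0 0;2 -470 0 0;2 -470 0 0;2 -470 0 0;2 -470 0 0;2 -470 0 0"

```text
clock: 4.53
tool_pos: [0.5853, -0.1936, 0.127]
ee_rot: [-3.141, 0.001, -3.138]
contact_force: [0.6, -0.6, -0.9]
width: 0.27
gripper_force: 20.0
```

```bash
python3 go.py .584 -.246 .03 3.1416
```

```text
4.53 [ 0.5853 -0.1936  0.127 ] [-3.1413e+00  7.0000e-04 -3.1383e+00] joints [ 0.79  0.62 -0.79  1.68  0.5   1.05  1.41] INC [  1.5 -52.4  97. ] 0.003
```

Emit:
apply_moves --increments "1 -30 0 0;1 -52 20 0;1 -52 60 0;1 -52 90 0;1 -52 100 0;1 -52 106 0;1 -52 108 0;1 -52 108 0;1 -52 108 0"

```text
clock: 5.28
tool_pos: [0.5861, -0.2433, 0.02]
ee_rot: [-3.141, 0.003, -3.138]
contact_force: [-0.3, -0.5, 0.3]
width: 0.27
gripper_force: 20.0
```

Emit:
apply_moves --increments "0 0 0 0;0 0 0 0;0 0 0 0;0 0 0 0;0 0 -10 0;0 0 -50 0;0 0 -80 0" --gripper 60

```text
clock: 5.87
tool_pos: [0.5844, -0.2429, 0.0996]
ee_rot: [3.14, -0.001, -3.138]
contact_force: [0.5, -0.3, 0.5]
width: 0.677
gripper_force: 0.0
```

```bash
python3 go.py .432 -.205 .1 3.1416;  python3 - <<'E'
from h import *
s=bot.observe(); p,d=bot.capture('wrist'); cv2.imwrite('pics/w2.png',p)
E
```

```text
5.87 [ 0.5844 -0.2429  0.0996] [ 3.1405e+00 -1.1000e-03 -3.1378e+00] joints [ 0.83  0.67 -0.76  1.66  0.53  1.03  1.47] INC [152.2  38.5  -0.2] 0.004
```

View pics/w2.png

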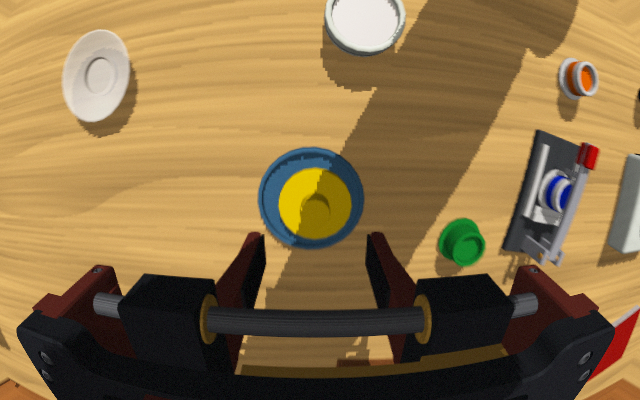

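The cap lies knob up in the dish at (315,203), in the dish at (311,197). Next is the diffuser.

Emit:
apply_moves --increments "152 39 0 0;152 39 0 0;152 39 0 0;152 39 0 0;152 39 0 0;152 39 0 0;152 39 30 0;152 39 60 0;152 39 88 0;152 39 91 0" --gripper 87.8

```text
clock: 6.75
tool_pos: [0.4321, -0.2044, 0.0038]
ee_rot: [3.139, -0.003, -3.138]
contact_force: [-0.4, 1.0, 0.4]
width: 0.999
gripper_force: 0.0
```

```bash
python3 go.py .432 -.205 .009 3.1416
```

```text
6.75 [ 0.4321 -0.2044  0.0038] [ 3.1392e+00 -3.1000e-03 -3.1382e+00] joints [ 0.9   0.6  -0.71  2.09  0.63  0.68  1.34] INC [ 0.1 -0.6 -5.2] 0.003
```

Emit:
apply_moves --increments "0 0 0 0;0 0 0 0;0 0 0 0"

```text
clock: 7.0
tool_pos: [0.4342, -0.2052, 0.0085]
ee_rot: [-3.141, 0.002, -3.138]
contact_force: [0.1, -0.7, -0.0]
width: 0.998
gripper_force: 0.0
```

Emit:
apply_moves --increments "0 0 0 0;0 0 0 0;0 0 0 0;0 0 0 0;0 0 0 0;0 0 0 0" --gripper 50 --squeeze 20

```text
clock: 7.5
tool_pos: [0.4328, -0.2053, 0.0075]
ee_rot: [-3.141, 0.0, -3.139]
contact_force: [-1.2, -0.9, 7.1]
width: 0.702
gripper_force: 20.0
```

Emit:
apply_moves --increments "0 0 -20 0;0 0 -50 0;0 0 -90 0;0 0 -120 0;0 0 -120 0;0 0 -120 0"

```text
clock: 8.0
tool_pos: [0.4332, -0.2056, 0.1282]
ee_rot: [-3.139, 0.002, -3.139]
contact_force: [0.0, -0.5, -1.9]
width: 0.704
gripper_force: 20.0
```

```bash
python3 go.py .586 .2245 .13 3.1416
```

```text
8.0 [ 0.4332 -0.2056  0.1282] [-3.1395e+00  2.3000e-03 -3.1392e+00] joints [ 1.06  0.42 -0.88  2.    0.41  0.9   1.53] INC [-153.8  429.8   -2.4] 0.002
```

Emit:
apply_moves --increments "-153 430 0 0;-153 430 0 0;-153 430 0 0;-153 430 0 0;-153 430 0 0;-153 430 0 0;-153 430 0 0;-153 430 0 0;-153 430 0 0;-153 430 0 0"

```text
clock: 8.83
tool_pos: [0.5703, 0.1895, 0.1245]
ee_rot: [-3.14, -0.003, -3.138]
contact_force: [1.6, -0.8, 0.1]
width: 0.701
gripper_force: 20.0
```

```bash
python3 go.py .586 .2245 .1 3.1416
```

```text
8.83 [0.5703 0.1895 0.1245] [-3.1400e+00 -3.0000e-03 -3.1383e+00] joints [ 0.18  0.62 -0.84  1.72  0.52  1.05  0.74] INC [-15.9  35.   24.4] 0.003
```

Emit:
apply_moves --increments "-15 34 0 0;-15 34 24 0;-15 34 30 0;-15 34 30 0;-15 34 30 0;-15 34 30 0"

```text
clock: 9.33
tool_pos: [0.586, 0.2208, 0.0971]
ee_rot: [-3.141, -0.0, -3.14]
contact_force: [0.6, -0.2, -0.9]
width: 0.703
gripper_force: 20.0
```

```bash
python3 go.py .586 .2245 .053 3.1416;  cat > wl.py <<'E'
from h import *
import sys
def look(name):
    s=bot.observe(); p,d=bot.capture('wrist'); cv2.imwrite(f'pics/{name}.png',p)
    v,u=np.mgrid[0:400,0:640]; W=pts('wrist',np.c_[u.ravel(),v.ravel()],d=d.ravel(),st=s).reshape(400,640,3)
    W[d<=0]=np.nan
    return s,p,d,W
def circ(W,c,r,z0,z1,lab):
    m=(np.hypot(W[...,0]-c[0],W[...,1]-c[1])<r)&(W[...,2]>z0)&(W[...,2]<z1); q=W[m][:,:2].astype(np.float32)
    e=cv2.minEnclosingCircle(q); print(lab,len(q),np.round(e[0],4),'D',round(2*e[1],4),'z',np.median(W[m][:,2]).round(4))
E
python3 - <<'E'
from wl import *
s,p,d,W=look('w3'); print(s['tool_pos'])
circ(W,(.586,.2245),.043,.046,.0525,'collar')
circ(W,s['tool_pos'][:2],.034,s['tool_pos'][2]+.015,s['tool_pos'][2]+.03,'diff')
E
```

```text
9.33 [0.586  0.2208 0.0971] [-3.1408e+00 -3.0000e-04 -3.1398e+00] joints [ 0.11  0.68 -0.8   1.68  0.56  1.03  0.69] INC [-0.   3.7 44.1] 0.002
[0.58596982 0.22078558 0.09707742]
collar 1420 [0.5833 0.2242] D 0.0798 z 0.0491
diff 4088 [0.5828 0.2209] D 0.0664 z 0.1164
```

View pics/w3.png

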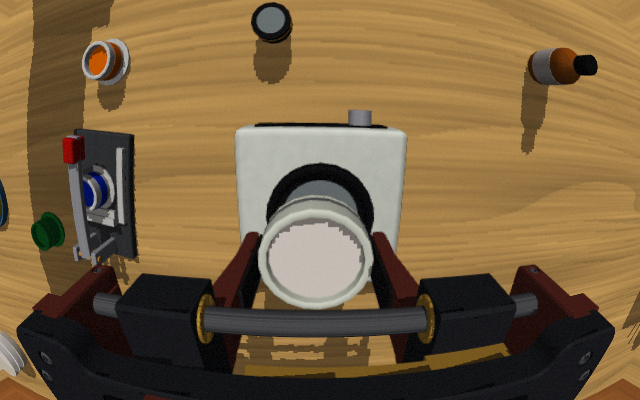

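The wrist view shows the diffuser at (315,258) held level, 3.4 mm short of the port axis in Y and aligned in X. Lower it.

Emit:
apply_moves --increments "0 3.5 0 0;0 3.5 20 0;0 3.5 30 0;0 3.5 35 0;0 3.5 38 0;0 3.5 40 0;0 3.5 42 0;0 3.5 43 0;0 3.5 44 0;0 3.5 44 0"

```text
clock: 10.22
tool_pos: [0.5859, 0.2256, 0.0532]
ee_rot: [-3.142, 0.0, -3.138]
contact_force: [0.3, -0.1, -1.0]
width: 0.7
gripper_force: 20.0
```

Emit:
apply_moves --increments "0 0 0.5 0;0 0 1 0;0 0 1.5 0;0 0 1.5 0"

```text
clock: 10.55
tool_pos: [0.5859, 0.2256, 0.0516]
ee_rot: [-3.142, 0.0, -3.138]
contact_force: [-0.5, 0.3, -1.3]
width: 0.701
gripper_force: 20.0
```

Emit:
apply_moves --increments "0 0 0.5 0;0 0 1 0;0 0 1 0"

```text
clock: 10.8
tool_pos: [0.5859, 0.2256, 0.0515]
ee_rot: [-3.141, 0.001, -3.138]
contact_force: [-2.8, -1.4, 7.0]
width: 0.698
gripper_force: 20.0
```

Contact at the expected height. Release, rise and check.

Emit:
apply_moves --increments "0 0 0 0;0 0 0 0;0 0 0 0;0 0 0 0;0 0 -10 0;0 0 -50 0;0 0 -80 0;0 0 -80 0;0 0 -80 0" --gripper 87.8

```text
clock: 11.55
tool_pos: [0.5869, 0.2262, 0.133]
ee_rot: [3.14, 0.004, -3.139]
contact_force: [0.0, -0.2, -0.7]
width: 0.999
gripper_force: 0.0
```

```bash
python3 - <<'E'
from wl import *
s,p,d,W=look('w4'); print(s['tool_pos'])
circ(W,(.586,.2245),.043,.046,.0525,'collar')
circ(W,(.586,.2245),.034,.068,.076,'diff rim')
circ(W,(.586,.2245),.024,.06,.069,'diff floor')
E
python3 go.py .5267 .0127 .12 2.978
```

```text
[0.58694825 0.22624533 0.13301682]
collar 1379 [0.5841 0.2242] D 0.0807 z 0.049
diff rim 1467 [0.5825 0.2255] D 0.0625 z 0.071
diff floor 2754 [0.586  0.2245] D 0.0481 z 0.0657
11.6 [0.5861 0.2255 0.1313] [-3.1415e+00  1.3000e-03 -3.1386e+00] joints [ 0.11  0.65 -0.83  1.65  0.53  1.08  0.71] INC [  60.1 -212.6   11.2] 0.167
```

Diffuser seated (rim at z 0.071, collar at 0.049 in the same reading). On to the bar.

Emit:
apply_moves --increments "60 -212 11 0.167;60 -212 11 0.167;60 -212 11 0.167;60 -212 11 0.167;60 -212 11 0.167;60 -212 11 0.167;60 -212 11 0.167;60 -212 11 0.167;60 -212 11 0.167" --gripper 50

```text
clock: 12.35
tool_pos: [0.5267, 0.0151, 0.1194]
ee_rot: [3.14, -0.0, 2.979]
contact_force: [-0.1, 0.1, -0.5]
width: 0.569
gripper_force: 0.0
```

```bash
python3 - <<'E'
from wl import *
s,p,d,W=look('w5'); print(s['tool_pos'],s['ee_rot'])
hsv=cv2.cvtColor(p,cv2.COLOR_BGR2HSV); h=hsv[...,0]
m=((h<6)|(h>174))&(hsv[...,1]>150)&(hsv[...,2]>90)&(W[...,2]>.03)&(W[...,2]<.07)&(np.hypot(W[...,0]-.527,W[...,1]-.0127)<.03)
q=W[m]; print(len(q),np.median(q[:,2]),cv2.minAreaRect(q[q[:,2]>.047][:,:2].astype(np.float32)))
E
python3 go.py .5267 .0127 .024 2.978
```

```text
[0.52669502 0.01506371 0.11936448] [ 3.14039091e+00 -3.10489716e-04  2.97920752e+00]
481 0.05636988035457535 ((0.5251449346542358, 0.01145295798778534), (0.014052510261535645, 0.022513901814818382), 78.88014221191406)
12.4 [0.5268 0.0155 0.1195] [ 3.1403e+00 -2.0000e-04  2.9803e+00] joints [ 0.52  0.5  -0.83  1.9   0.45  0.94  0.88] INC [-0.4 -2.9 95.5] 0.002
```

View pics/w5.png

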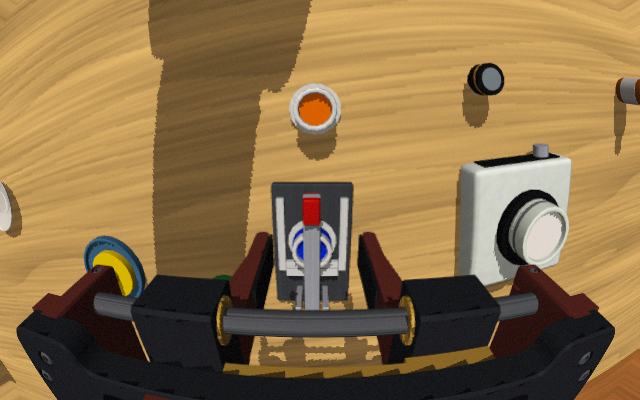

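The wrist view shows the red grip at (312,211), lined up between the fingers. The diffuser is in the port at (537,230) and the cap in the dish. Descend and pinch the grip.

Emit:
apply_moves --increments "0 -3 20 0;0 -3 55 0;0 -3 80 0;0 -3 91 0;0 -3 91 0;0 -3 91 0"

```text
clock: 12.9
tool_pos: [0.5263, 0.0121, 0.0288]
ee_rot: [3.141, -0.001, 2.98]
contact_force: [-0.2, -0.3, 0.7]
width: 0.568
gripper_force: 0.0
```

Emit:
apply_moves --increments "0 0 0 0;0 0 0 0;0 0 0 0;0 0 0 0;0 0 0 0;0 0 0 0" --gripper 5 --squeeze 8

```text
clock: 13.4
tool_pos: [0.5266, 0.0118, 0.0291]
ee_rot: [3.139, 0.001, 2.978]
contact_force: [1.7, 8.7, -0.2]
width: 0.157
gripper_force: 7.8
```

Emit:
apply_moves --increments "-1 0.7 -10.6 0;-3.2 0.7 -22.2 0;-7.1 0.7 -34.4 0;-12.5 0.7 -46.1 0;-19.2 0.7 -57 0;-27.2 0.7 -67.1 0;-36.3 0.7 -76.1 0;-46.4 0.7 -84 0;-57.4 0.7 -90.6 0;-68.1 0.7 -95.4 0"

```text
clock: 14.23
tool_pos: [0.5935, 0.0008, 0.1256]
ee_rot: [3.141, -0.0, 2.978]
contact_force: [-0.5, 3.0, -1.4]
width: 0.159
gripper_force: 8.0
```

Emit:
apply_moves --increments "-12.2 0.4 -4 0;-24.8 0.4 -6.4 0;-37.6 0.4 -7.3 0;-50.5 0.4 -6.7 0;-63.1 0.4 -4.5 0;-71.4 0.4 -2.2 0;-71.4 0.4 -2.2 0"

```text
clock: 14.82
tool_pos: [0.666, -0.0111, 0.1274]
ee_rot: [3.14, 0.003, 2.977]
contact_force: [3.8, 1.0, 5.8]
width: 0.159
gripper_force: 8.0
```

Emit:
apply_moves --increments "0 0 0 0;0 0 0 0;0 0 0 0;0 0 -30 0;0 0 -50 0;0 0 -50 0;0 0 -50 0" --gripper 50

```text
clock: 15.4
tool_pos: [0.664, -0.0114, 0.1772]
ee_rot: [-3.141, 0.002, 2.978]
contact_force: [0.0, -0.2, 0.6]
width: 0.569
gripper_force: 0.0
```

```bash
python3 go.py .5711 .0053 .14 2.978;  python3 - <<'E'
from h import *
p,d=bot.capture('side'); cv2.imwrite('pics/s1.png',cv2.resize(p[100:330,150:480],None,fx=2.4,fy=2.4))
E
```

```text
15.4 [ 0.664  -0.0114  0.1772] [-3.1412e+00  1.7000e-03  2.9776e+00] joints [ 0.45  0.64 -0.78  1.51  0.47  1.19  0.99] INC [94.4  1.3 37. ] -0.0
```

View pics/s1.png

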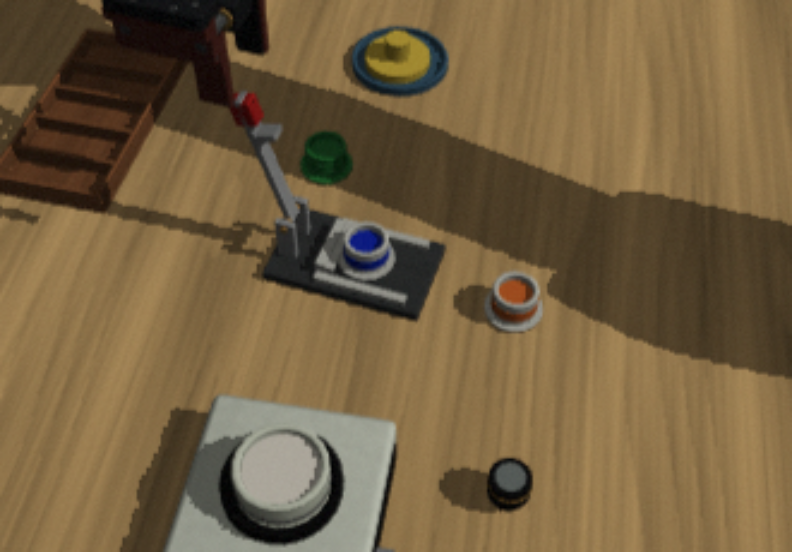

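The side view shows the bar swung back, with its grip at (247,108) in the crop. The filter is free at (366,247). Move over the filter and measure it.

Emit:
apply_moves --increments "40 1 0 0;80 1 0 0;94 1 10 0;94 1 35 0;94 1 60 0;94 1 77 0;94 1 77 0;94 1 77 0;94 1 77 0" --gripper 65

```text
clock: 16.2
tool_pos: [0.5714, 0.0053, 0.0995]
ee_rot: [3.141, -0.0, 2.978]
contact_force: [0.2, 0.4, -0.5]
width: 0.74
gripper_force: 0.0
```

```bash
python3 - <<'E'
from wl import *
s,p,d,W=look('w6'); print(s['tool_pos'])
circ(W,(.571,.0055),.024,.033,.044,'filter rim')
circ(W,(.571,.0055),.0125,.024,.034,'filter floor')
E
python3 go.py .5711 .0053 .019 2.978
```

```text
[0.57137845 0.00532442 0.09951629]
filter rim 730 [0.5688 0.0047] D 0.0366 z 0.037
filter floor 739 [0.571  0.0055] D 0.0252 z 0.0311
16.25 [0.5718 0.0053 0.1   ] [3.1412e+00 9.0000e-04 2.9778e+00] joints [ 0.48  0.59 -0.79  1.81  0.5   0.95  0.88] INC [ 0.7 -0.2 81. ] -0.0
```

Emit:
apply_moves --increments "0 0 30 0;0 0 60 0;0 0 75 0;0 0 80 0;0 0 80 0;0 0 80 0"

```text
clock: 16.75
tool_pos: [0.5721, 0.0055, 0.0203]
ee_rot: [3.141, 0.001, 2.978]
contact_force: [-1.7, 0.7, -0.5]
width: 0.74
gripper_force: 0.0
```

Emit:
apply_moves --increments "0 0 0 0;0 0 0 0;0 0 0 0;0 0 0 0;0 0 0 0;0 0 0 0" --gripper 25 --squeeze 20

```text
clock: 17.25
tool_pos: [0.5715, 0.005, 0.0196]
ee_rot: [-3.141, 0.001, 2.978]
contact_force: [-0.4, -0.5, 3.7]
width: 0.4
gripper_force: 20.0
```

Emit:
apply_moves --increments "5 0 0 0;10 0 0 0;15 0 0 0;20 0 0 0;24 0 0 0;26 0 0 0;26 0 0 0;26 0 0 0"

```text
clock: 17.92
tool_pos: [0.5454, 0.0095, 0.0195]
ee_rot: [-3.141, 0.0, 2.978]
contact_force: [0.5, 0.3, 8.5]
width: 0.403
gripper_force: 20.0
```

Emit:
apply_moves --increments "0 0 -10 0;0 0 -30 0;0 0 -60 0;0 0 -100 0;0 0 -120 0;0 0 -120 0;0 0 -120 0"

```text
clock: 18.5
tool_pos: [0.5452, 0.009, 0.1397]
ee_rot: [-3.141, 0.0, 2.977]
contact_force: [-1.2, -0.3, -1.5]
width: 0.406
gripper_force: 20.0
```

```bash
python3 go.py .586 .2245 .14 3.1416
```

```text
18.5 [0.5452 0.009  0.1397] [-3.1409e+00  3.0000e-04  2.9774e+00] joints [ 0.53  0.5  -0.84  1.84  0.44  0.99  0.91] INC [ -5.1 219.2  -0.5] -0.164
```

Emit:
apply_moves --increments "-5 220 0 -0.164;-5 220 0 -0.164;-5 220 0 -0.164;-5 220 0 -0.164;-5 220 0 -0.164;-5 220 0 -0.164;-5 220 0 -0.164;-5 220 10 -0.164;-5 220 20 -0.164;-5 220 20 -0.164"

```text
clock: 19.33
tool_pos: [0.5852, 0.222, 0.1154]
ee_rot: [-3.138, -0.004, 3.139]
contact_force: [-0.4, -1.7, -1.2]
width: 0.405
gripper_force: 20.0
```

```bash
python3 - <<'E'
from wl import *
s,p,d,W=look('w7'); print(s['tool_pos'])
circ(W,(.586,.2252),.034,.0675,.076,'diff rim')
circ(W,(.586,.2252),.043,.046,.0525,'collar')
z=s['tool_pos'][2]
circ(W,s['tool_pos'][:2],.016,z+.007,z+.025,'filter')
E
python3 go.py .586 .2252 .0756 3.1416
```

```text
[0.58516528 0.22203623 0.11544015]
diff rim 999 [0.5817 0.2254] D 0.0615 z 0.071
collar 1443 [0.5834 0.2239] D 0.0797 z 0.049
filter 2376 [0.5852 0.2221] D 0.0322 z 0.1273
19.38 [0.5856 0.2226 0.1167] [-3.139  -0.0035  3.1394] joints [ 0.11  0.66 -0.82  1.66  0.54  1.07  0.7 ] INC [-0.5  2.8 41.1] -0.002
```

View pics/w7.png

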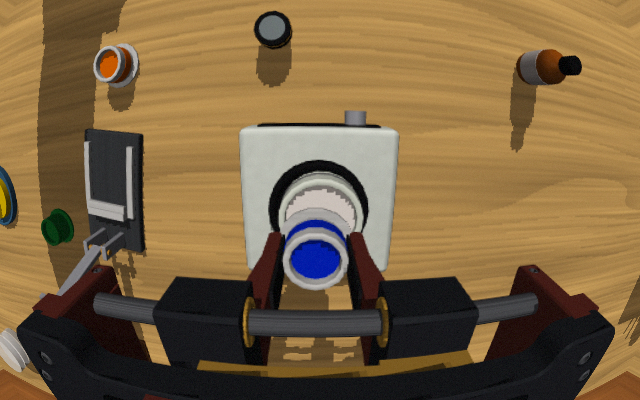

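The filter is held upright at (317,255), above the diffuser at (318,205). The measurements put the diffuser about 1 mm nearer and 3 mm in +Y. Lower the filter.

Emit:
apply_moves --increments "0.8 3 0 0;0.8 3 15 0;0.8 3 25 0;0.8 3 30 0;0.8 3 33 0;0.8 3 35 0;0.8 3 37 0;0.8 3 38.5 0;0.8 3 39.5 0;0.8 3 40 0"

```text
clock: 20.22
tool_pos: [0.5858, 0.2286, 0.0792]
ee_rot: [3.142, 0.0, -3.141]
contact_force: [-0.9, 0.3, -1.0]
width: 0.405
gripper_force: 20.0
```

Emit:
apply_moves --increments "0 0 -4 0;0.8 -3.1 -4 0;0.8 -3.1 -4 0;0.8 -3.1 -2 0;0.8 -3.1 0 0;0.8 -3.1 1 0;0.8 -3.1 2 0;0.8 -3.1 3 0;0.8 -3.1 3.5 0;0.8 -3.1 3.5 0"

```text
clock: 21.05
tool_pos: [0.5848, 0.2255, 0.0757]
ee_rot: [-3.141, -0.0, -3.141]
contact_force: [-0.1, -0.5, 0.2]
width: 0.406
gripper_force: 20.0
```

Emit:
apply_moves --increments "0 0 0.5 0;0 0 1 0;0 0 1 0;0 0 1 0"

```text
clock: 21.38
tool_pos: [0.5848, 0.2255, 0.0756]
ee_rot: [-3.141, 0.0, -3.141]
contact_force: [-4.2, -2.2, 7.7]
width: 0.4
gripper_force: 20.0
```

Contact at the seated height. Release, rise and check.

Emit:
apply_moves --increments "0 0 0 0;0 0 0 0;0 0 0 0;0 0 0 0;0 0 -10 0;0 0 -40 0;0 0 -60 0;0 0 -60 0;0 0 -60 0;0 0 -60 0" --gripper 65

```text
clock: 22.22
tool_pos: [0.5847, 0.2251, 0.1344]
ee_rot: [-3.141, -0.0, 3.142]
contact_force: [-0.4, -0.5, -0.0]
width: 0.74
gripper_force: 0.0
```

```bash
python3 - <<'E'
from wl import *
s,p,d,W=look('w8'); print(s['tool_pos'])
circ(W,(.584,.2252),.022,.089,.1,'filter rim')
circ(W,(.584,.2252),.034,.0675,.074,'diff rim')
E
python3 go.py .4403 .188 .12 3.1416
```

```text
[0.58471844 0.22510824 0.13444604]
filter rim 875 [0.582  0.2255] D 0.0363 z 0.093
diff rim 2027 [0.5824 0.2255] D 0.0628 z 0.0708
22.27 [0.5845 0.225  0.1339] [-3.1409e+00 -9.0000e-04 -3.1415e+00] joints [ 0.12  0.64 -0.83  1.64  0.52  1.09  0.71] INC [144.2 -37.   14.1] 0.0
```

Filter seated and concentric with the diffuser. Now the lens.

Emit:
apply_moves --increments "144 -37 0 0;144 -37 0 0;144 -37 0 0;144 -37 14 0;144 -37 34 0;144 -37 44 0;144 -37 44 0;144 -37 44 0;144 -37 44 0"

```text
clock: 23.02
tool_pos: [0.4416, 0.1892, 0.0909]
ee_rot: [3.141, -0.0, -3.141]
contact_force: [-0.0, -1.0, -0.4]
width: 0.736
gripper_force: 0.0
```

```bash
python3 - <<'E'
from wl import *
s,p,d,W=look('w9'); print(s['tool_pos'])
circ(W,(.439,.188),.022,.025,.035,'lens')
E
python3 go.py .4403 .188 .011 3.1416
```

```text
[0.44159059 0.18916714 0.09089487]
lens 1152 [0.4379 0.1876] D 0.0309 z 0.0296
23.07 [0.4417 0.1892 0.0911] [ 3.1406e+00  3.0000e-04 -3.1415e+00] joints [ 0.2   0.49 -0.88  2.03  0.5   0.85  0.6 ] INC [ 1.4 -1.2 80.1] 0.0
```

Emit:
apply_moves --increments "1 -1 30 0;1 -1 60 0;1 -1 75 0;1 -1 79 0;1 -1 79 0;1 -1 79 0"

```text
clock: 23.57
tool_pos: [0.4405, 0.1881, 0.0124]
ee_rot: [3.141, 0.001, -3.141]
contact_force: [0.7, 0.2, -0.4]
width: 0.742
gripper_force: 0.0
```

Emit:
apply_moves --increments "0 0 0 0;0 0 0 0;0 0 0 0;0 0 0 0;0 0 0 0;0 0 0 0;0 0 0 0" --gripper 20 --squeeze 20

```text
clock: 24.15
tool_pos: [0.44, 0.1875, 0.0119]
ee_rot: [-3.142, 0.0, -3.141]
contact_force: [0.4, -1.4, 3.0]
width: 0.332
gripper_force: 20.0
```

Emit:
apply_moves --increments "0 0 -20 0;0 0 -50 0;0 0 -90 0;0 0 -130 0;0 0 -130 0;0 0 -130 0;0 0 -130 0;0 0 -130 0"

```text
clock: 24.82
tool_pos: [0.439, 0.1867, 0.1403]
ee_rot: [-3.141, -0.002, -3.141]
contact_force: [1.0, -0.2, -1.6]
width: 0.332
gripper_force: 20.0
```

```bash
python3 go.py .5847 .2253 .14 3.1416
```

```text
24.82 [0.439  0.1867 0.1403] [-3.1406e+00 -2.1000e-03 -3.1414e+00] joints [ 0.26  0.42 -0.95  1.99  0.42  0.94  0.67] INC [-145.7   38.6   -0. ] 0.0
```

Emit:
apply_moves --increments "-145 38 0 0;-145 38 0 0;-145 38 0 0;-145 38 0 0;-145 38 0 0;-145 38 10 0;-145 38 15 0;-145 38 15 0;-145 38 15 0;-145 38 15 0"

```text
clock: 25.65
tool_pos: [0.5842, 0.2252, 0.1267]
ee_rot: [-3.141, -0.0, -3.141]
contact_force: [-0.0, 0.3, 0.1]
width: 0.327
gripper_force: 20.0
```

```bash
python3 - <<'E'
from wl import *
s,p,d,W=look('w10'); print(s['tool_pos'])
circ(W,(.5825,.2252),.022,.089,.096,'filter rim')
z=s['tool_pos'][2]
circ(W,s['tool_pos'][:2]-[.0025,0],.022,z+.012,z+.022,'lens')
E
python3 go.py .5847 .2253 .0989 3.1416
```

```text
[0.58418185 0.22522381 0.12670764]
filter rim 571 [0.582  0.2254] D 0.0365 z 0.093
lens 2559 [0.5789 0.2252] D 0.0419 z 0.1443
25.7 [0.5845 0.2253 0.127 ] [-3.1413e+00  5.0000e-04 -3.1412e+00] joints [ 0.12  0.65 -0.83  1.65  0.54  1.08  0.7 ] INC [-0.1  0.  28.1] 0.0
```

View pics/w10.png

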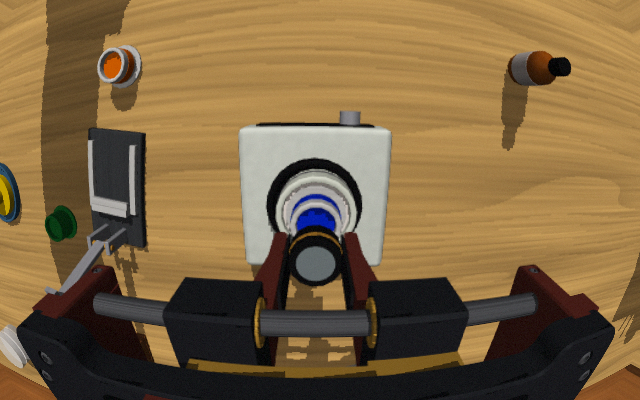

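The lens is held upright at (316,262), lined up with the filter at (316,218). Lower it.

Emit:
apply_moves --increments "0 0 10 0;0 0 16 0;0 0 20 0;0 0 22 0;0 0 24 0;0 0 25.5 0;0 0 26.5 0;0 0 27.5 0;0 0 28 0;0 0 28 0"

```text
clock: 26.53
tool_pos: [0.585, 0.2256, 0.099]
ee_rot: [3.142, 0.0, -3.141]
contact_force: [-1.2, -0.3, 0.6]
width: 0.331
gripper_force: 20.0
```

Emit:
apply_moves --increments "0 0 0.3 0;0 0 0.6 0;0 0 0.6 0"

```text
clock: 26.78
tool_pos: [0.585, 0.2256, 0.0989]
ee_rot: [-3.141, 0.001, -3.141]
contact_force: [-2.6, -1.8, 6.0]
width: 0.33
gripper_force: 20.0
```

Emit:
apply_moves --increments "0 0 0 0;0 0 0 0;0 0 0 0;0 0 0 0;0 0 -10 0;0 0 -40 0;0 0 -80 0;0 0 -80 0;0 0 -80 0;0 0 -80 0" --gripper 65

```text
clock: 27.62
tool_pos: [0.5849, 0.2253, 0.1784]
ee_rot: [-3.141, 0.001, -3.142]
contact_force: [-0.2, -0.2, 0.2]
width: 0.741
gripper_force: 0.0
```

Run:
```python
from wl import *
s,p,d,W=look('w11'); print(s['tool_pos'])
circ(W,(.5825,.2252),.022,.105,.122,'lens top')
circ(W,(.5825,.2252),.022,.089,.096,'filter rim')
circ(W,(.5825,.2252),.034,.0675,.074,'diff rim')
circ(W,(.5825,.2252),.043,.046,.0525,'collar')
p,d=bot.capture('side'); cv2.imwrite('pics/s2.png',cv2.resize(p[80:350,180:420],None,fx=2.2,fy=2.2))
```

```text
[0.58493549 0.22526582 0.17843085]
lens top 1215 [0.5825 0.2254] D 0.0314 z 0.1165
filter rim 331 [0.5816 0.2254] D 0.0361 z 0.0931
diff rim 1348 [0.5824 0.2255] D 0.0623 z 0.0708
collar 1089 [0.5844 0.2242] D 0.0806 z 0.049
```

View pics/s2.png

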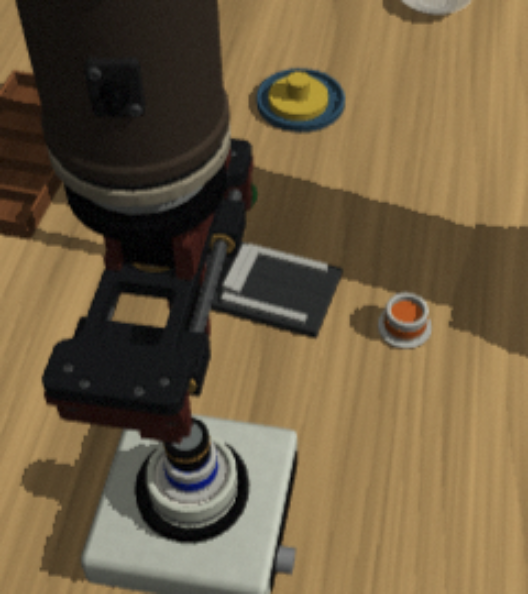

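The stack at (190,475) is upright and concentric, with the lens top at z 0.1165. The cap lies in the dish at (299,97), the amber filter hasn't moved and the gripper is clear. Handing in.

```bash
python3 -c "from rig import bot; print(bot.job_done())"
```

```text
the job is handed in; nothing more can be done
None
```

I handed the job in at about 28 s: diffuser, blue filter and lens are stacked and seated on the port, the dust cap lies knob up in the dish, and the amber filter is untouched; `job_done()` gave no verdict, so this rests on my last camera checks.

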